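Load a caul plate into an arbor press and nip the plaque flat

ROBOT

A 6-joint arm with a two-finger parallel gripper is mounted at the origin on the work surface. World frame = base frame: x ahead of the robot, y to its left, z up, the work surface at z = 0. Lengths are in mm, angles in rad, forces in N, time in s.
With the tool pointing down it reaches from about 275 to 825 mm from the base axis. Payload 5.2 kg.
Tool frame: the origin (TCP) lies at the very end of the fingers, on their centre line; the grasp point (between the pads) lies 19 mm behind it; z points along the fingers, y is the direction in which the jaws open and shut (so a half turn about z gives the same grasp; the last joint's range is limited). The gripper opens to 93 mm and grips with 3 to 60 N. Pads are 15 mm wide; open, the fingers measure 128 mm over their backs; the gripper's body (75 mm by 188 mm) begins 65 mm behind the grasp point.
Start: joints at [-1.49, 0.259, 1.535, -0, 1.348, -0.203], TCP at [154.024, -527.998, 218.653] pointing down, gripper open.
Joint ranges: [-3.14, 3.14], [-0.91, 2.08], [0.19, 2.58], [-1.22, 4.36], [0.22, 2.71], [-3.12, 3.12]. Speed limits (rad/s): [2.57, 2.57, 3.14, 3.14, 3.14, 3.14].

INTERFACE

Orientations are given as [roll, pitch, yaw] about the fixed x, y, z axes, in that order (R = Rz(yaw) Ry(pitch) Rx(roll)).
In Python, from bench import robot gives the robot as it stands. The module is installed in compiled form; this text tells all that it offers. Calls block until the motion is done:
- robot.move_ptp(position, orientation): joint-space move of the TCP to a pose.
- robot.move_linear(position, ori=None, speed=150, f_stop=None): straight line of the TCP; ori=None keeps the orientation; speed is the mean speed in mm/s. With f_stop (N) it stops when the force on the tool has changed by that much, and returns True; else False.
- robot.move_j(angles): joint-space move.
- robot.move_gripper(opening): opening from 0.0 (shut) to 1.0 (fully open); the grip force is fixed at half the most; returns when the fingers have stopped.
- robot.sleep(seconds).
- robot.inverse_kinematics(position, orientation): joint angles nearest the present ones, or None.
- robot.get_image(name): name is "side" or "top" or "wrist"; returns a dict with "img" (384x512x3 uint8, blue, green, red), "fovy" (degrees; the focal length in pixels is half the picture's height over the tangent of half this angle, whatever the lens; pixels are square), "cx", "cy" (the principal point, pixels), "eye" and "orientation" of the camera in the world. Camera axes: x right, y down, z forward; pixel columns grow to the right and rows downward; lengths in mm; the calibration is good to about 2 mm. A picture is of the moment at which its call begins. There is no depth.
A pose or a line that the arm cannot do raises robot.MotionError and nothing moves.
- robot.hand_in(): hands the job in, once; it reports no verdict.
Readings, each from a call of its own:
- robot.current_t(): time.
- robot.current_qpos(): joint angles.
- robot.current_joint_vel(): joint speeds.
- robot.current_joint_efforts(): joint torques, N m.
- robot.current_tcp_pos(): TCP position.
- robot.current_eef_rot(): TCP orientation.
- robot.current_contact_force(): force on the tool from outside, world axes, zero at the start.
- robot.current_ft_torque(): the same for the moment, N m.
- robot.current_gripper_width(): opening from 0.0 (shut) to 1.0 (fully open).
Only numpy, scipy, OpenCV 4.12 (cv2) and the standard library are available. Lean on these libraries where they do the work, as an engineer would, in place of code of your own. Each camera call takes 0.05 s, during which the arm holds its last target. There are 200 camera calls.

TASK

Without grasping anything, push the aluminium plate, with the copper plaque lying on it, back against the fence and along the bed of the arbor press, under the low foot, until it is fully home against both the fence and the end stop; keep it flat on the bed, and do not let the plaque slip on it. Then push the press's lever down until the foot bears firmly on the plaque, and let go of everything; the lever stays down by itself. Leave the other things on the bench where they are.

Things in the scene. Friction and masses are not known exactly. Their poses are not given: they have to be found in the camera images.
- press: Bench arbor press, green casting, fixed. Origin on the bench top straight below the ram's axis; z up, x from the open front of the throat to the column, y to the left along the bed. In this frame, mm: column x 105 to 165, y -30 to 30; head x -41 to 166, y -28 to 33, z 155 to 240; pinion boss and lever hub at y -28 to -65; ram's top z 277.
- bed_home (a point): Point on the top of the press's flat steel bed straight below the ram: where the plate's origin is when the plate is home. The bed's top is 50 mm above the bench; it reaches, in the press's frame, x -95 to +64 mm and y -113 to +333 mm.
- fence_face (a point): Top edge of the fence's face, at mid-length. The fence is a dark steel bar 12 mm high on the bed's back edge, along the whole bed; its face, towards the front, is at x = +50 mm of the press's frame. A long edge of the plate goes against it.
- stop_face (a point): Top edge of the end stop's face. The stop is a dark steel bar 12 mm high across the bed's right end; its face, towards the left, is at y = -90 mm of the press's frame. A short edge of the plate goes against it.
- ram: The press's ram with its flat square steel foot, 80 x 80 x 12 mm. Origin: middle of the foot's underside, at the start 18 mm above the bed, that is 6 mm above the plaque's top as it goes under. A rack moves it straight down 12 mm per rad of lever, 7.2 mm in all.
- lever_pivot (a point): Point on the axis about which the lever turns (parallel to the press's y), in the press's frame at x 20, y -52, z 200 mm.
- lever_grip (a point): Middle of the lever's black grip, on its centre line, 150 mm from the pivot. The grip is 22 mm thick, from about 107 to 193 mm from the pivot; the rod is 12 mm thick. The lever points to the press's front (its -x) and up.
- lever (a joint): Lever angle, rad: 0 = raised, 35 degrees above level; grows as the grip is pushed down. The foot meets the plaque at about 0.50; from there the lever stiffens sharply (about 25 N at the grip at 0.55), and 8 to 12 N at the grip is plenty; hard stop at 0.60. Friction (0.35 N m, about 2.5 N at the grip) keeps the lever where it is left, against the foot's push too.
- plate: Loose aluminium caul plate 100 (x) x 180 (y) x 8 mm, about 0.4 kg, lying flat on the left part of the press's bed, its long side roughly along the bed. Origin: centre of the underside. When home, its left end stands 50 mm out from under the foot. In the bed's friction it needs 1 to 3 N to slide.
- plate_top (a point): Centre of the plate's top face, 8 mm above its origin.
- plaque: Loose enamelled copper plaque 40 (x) x 64 (y) x 4 mm with a white spiral, 90 g, lying about in the middle of the plate. Origin: centre of the underside.
- jar_a: Bystander: small glass jar with a white cap, 42 mm across, 62 mm high, behind the fence. Origin: centre of the underside.
- jar_b: Bystander: another such jar behind the fence, further left. Origin: centre of the underside.
- jar_c: Bystander: another such jar to the right of the press. Origin: centre of the underside.
- mallet: Bystander: rubber mallet lying left of the press, 270 mm long, head 52 mm thick. Origin: under the middle of the head.
- bench_block: Bystander: steel bench block 90 x 90 x 18 mm. Origin: centre of the underside.
- brush: Bystander: brass brush, about 170 mm long, lying in front of the bed. Origin: near its middle, on the bench.
- pliers: Bystander: small pliers, 150 mm long, 11 mm high. Origin: under the joint.
Things that resemble listed ones, but are neither listed nor needed, are in the scene too. Of the things that look like the plate, the larger one is meant. There is more than one size of the plaque; the job needs the smaller.

How it is judged:
By the outcome, as a careful person would: the job done as asked, in the order asked, and still so for the second after the job is handed in, with the robot touching nothing.
It also fails if it takes over 61 s, if anything falls off the work surface, if the arm or the gripper's body presses on something with over 40 N, if the wrist force passes 120 N, or if a joint passes its speed limit or range.

## Working session

There is one attempt and no reset: what is moved stays moved. The work goes in short steps, each a Python script; the robot and the scene stay as the last script left them, time stands still between calls to the robot, and variables do not carry over. Pictures are saved under pics/ and viewed, about 8 in all and at most 12, crops included, and the job is handed in when it is done.

```bash
mkdir -p pics; cat > h.py <<'E'
import numpy as np, cv2
from scipy.spatial.transform import Rotation as R
from bench import robot
def cam(name):
    d=robot.get_image(name); return d
def geom(d):
    f=d["img"].shape[0]/2/np.tan(np.radians(d["fovy"])/2)
    o=np.array(d["orientation"],float)
    M=o if o.shape==(3,3) else R.from_euler('xyz',o).as_matrix()
    return f,M,np.array(d["eye"],float)
def ray(d,uv):
    f,M,e=geom(d); uv=np.atleast_2d(np.array(uv,float))
    v=np.c_[(uv[:,0]-d["cx"])/f,(uv[:,1]-d["cy"])/f,np.ones(len(uv))]@M.T
    return e,v
def onz(d,uv,z):
    e,v=ray(d,uv); return e+v*((z-e[2])/v[:,2])[:,None]
def proj(d,p):
    f,M,e=geom(d); q=(np.atleast_2d(p)-e)@M
    return np.c_[d["cx"]+f*q[:,0]/q[:,2],d["cy"]+f*q[:,1]/q[:,2]]
E
python3 - <<'E'
from h import *
for n in ("top","side"):
    d=cam(n); cv2.imwrite(f"pics/{n}0.png",cv2.resize(d["img"],(800,600),interpolation=cv2.INTER_CUBIC))
    import pickle; pickle.dump(d,open(n+"0.pkl","wb"))
    print(n,d["fovy"],d["cx"],d["cy"],d["eye"],d["orientation"])
print(robot.current_t(),robot.current_eef_rot(),robot.current_gripper_width())
E
```

```text
top 53.88908038275577 253.39840201937102 194.34254046374443 [ 383.73566869   61.18653731 1298.62377013] [-3.04387165  0.00626405 -1.58954015]
side 42.48916862243188 252.5783332972896 181.57470875177472 [  94.88026285 1153.7735644   871.95793791] [-2.0963343   0.02419422 -2.80538167]
0.1 [-3.14004937e+00 -2.94331803e-04  2.83808353e-01] 1.0014060290001168
```

View pics/top0.png

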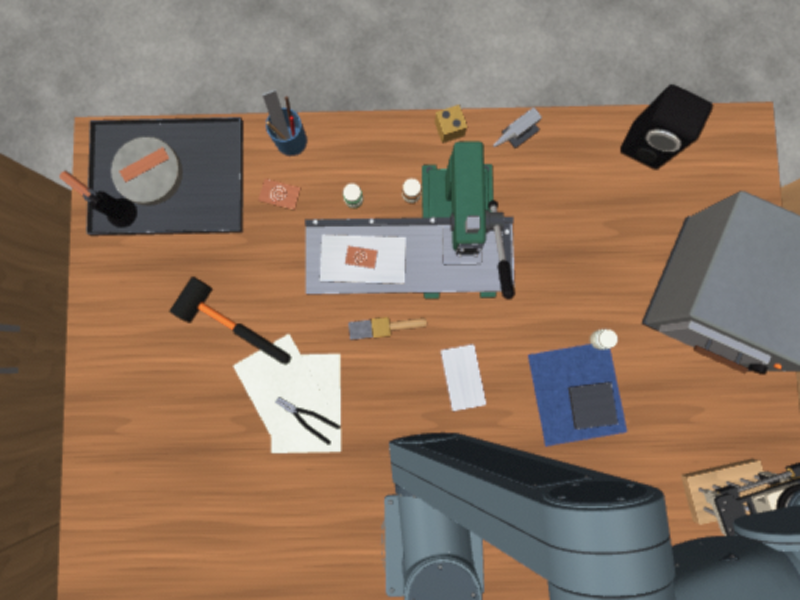

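View pics/side0.png

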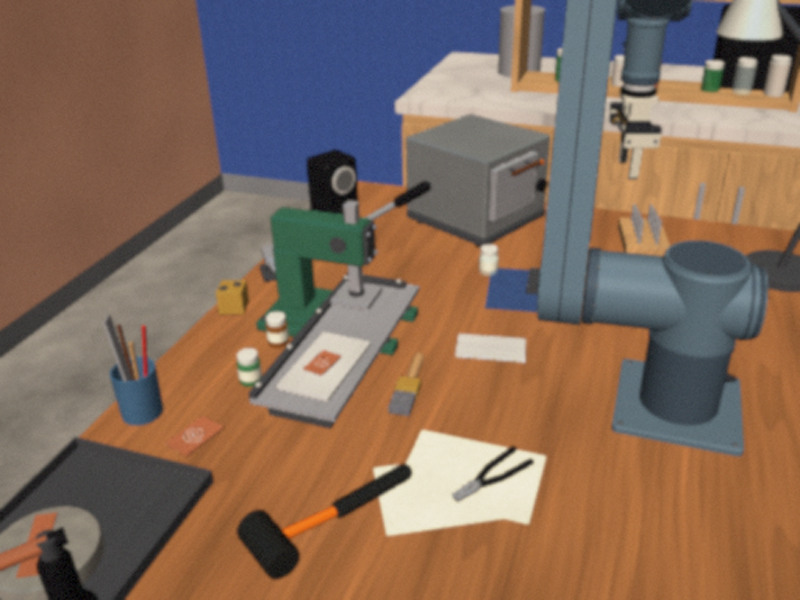

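Top view at 800x600: the plate is the bright sheet on the bed at (363,259), about 86x48 px. The similar small sheet at (463,377) is on the bench and is smaller. The plaque is the small copper one on the plate at (362,257). The larger one lies on the bench at (280,193). The press bed runs from (305,220) to (514,297), the foot is at (462,247) and the lever grip at (507,280).

```bash
cat > m.py <<'E'
from h import *
def big(m,n=1):
    cs,_=cv2.findContours(m,cv2.RETR_EXTERNAL,cv2.CHAIN_APPROX_NONE)
    return sorted(cs,key=cv2.contourArea)[::-1][:n]
def masks(d,s=4):
    im=cv2.resize(d["img"],None,fx=s,fy=s,interpolation=cv2.INTER_CUBIC)
    hsv=cv2.cvtColor(im,cv2.COLOR_BGR2HSV); H,S,V=cv2.split(hsv)
    return im,H,S,V
def quad(c,d,z,s=4,off=(0,0)):
    b=(cv2.boxPoints(cv2.minAreaRect(c))+off+.5)/s-.5
    return onz(d,b,z)[:,:2]
E
python3 - <<'E'
from m import *; import pickle
d=pickle.load(open("top0.pkl","rb")); s=4
im,H,S,V=masks(d,s)
x0,y0,x1,y1=[4*v for v in (190,120,340,200)]
im=im[y0:y1,x0:x1];H,S,V=[a[y0:y1,x0:x1] for a in (H,S,V)]
print("bed col",im[290,100],"plate",im[200,100], im[180,400])
plate=((S<40)&(V>205)).astype(np.uint8)*255
copper=(((H<14)|(H>172))&(S>110)).astype(np.uint8)*255
copper[:, :60]=0
pl=cv2.morphologyEx(plate,cv2.MORPH_OPEN,np.ones((15,15)))
for nm,m,z in (("plate",pl,58),):
    c=big(m)[0]; q=quad(c,d,z,s,(x0,y0)); r=cv2.minAreaRect(c); print(nm,r,q.round(1).tolist(),q.mean(0).round(1)); cv2.drawContours(im,[c],-1,(255,0,0),1)
bx,by,bw,bh=cv2.boundingRect(c)
cm=np.zeros_like(copper);cm[by:by+bh,bx:bx+bw]=copper[by:by+bh,bx:bx+bw]
cm=cv2.morphologyEx(cm,cv2.MORPH_CLOSE,np.ones((9,9)))
c=big(cm)[0];q=quad(c,d,62,s,(x0,y0));print("plaque",cv2.minAreaRect(c),q.round(1).tolist(),q.mean(0).round(1));cv2.drawContours(im,[c],-1,(0,255,0),1)
cv2.imwrite("pics/crop1.png",cv2.resize(im,None,fx=1.3,fy=1.3))
E
```

```text
bed col [ 77 116 170] plate [226 223 220] [170 157 153]
plate ((168.84982299804688, 182.52981567382812), (216.2002716064453, 118.3657455444336), 2.009553909301758) [[559.4, 228.5], [659.1, 224.4], [649.0, 44.1], [549.6, 49.5]] [604.3 136.6]
plaque ((164.3648681640625, 177.81082153320312), (71.34916687011719, 41.9217414855957), 9.462322235107422) [[595.6, 172.2], [630.3, 166.1], [619.2, 107.8], [584.6, 114.0]] [607.4 140. ]
```

View pics/crop1.png

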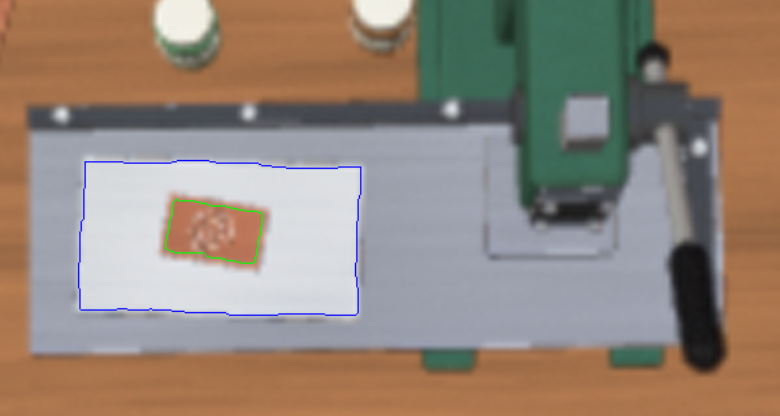

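The crop confirms the bright plate (blue outline, 180x100 mm) with the small plaque on it (green outline). The fence's face edge runs from (30,128) to (515,122), the bed's front edge from (32,353) to (670,345), and its left end is at x≈31. Next I fit the bed lines to get the press frame.

```bash
python3 - <<'E'
from m import *; import pickle
d=pickle.load(open("top0.pkl","rb"))
g=d["img"].astype(float); gray=g.mean(2); sat=g[:,:,2]-g[:,:,0]  # r-b: wood >0, bed <0
def cross(a,thr):  # first subpixel crossing
    k=np.where((a[:-1]-thr)*(a[1:]-thr)<=0)[0]
    return [i+(thr-a[i])/(a[i+1]-a[i]) for i in k]
def P(x,y): return (190+(x)/5.2, 120+(y)/5.2)
front=[];fence=[];left=[];fback=[]
for u in range(200,315):
    if 268<u<284 or 305<u: continue
    v0=int(P(0,349)[1]); c=cross(sat[v0-5:v0+6,u],30)
    if c: front.append((u,v0-5+c[0]))
for u in range(200,286):
    v0=int(P(0,125)[1]); a=gray[v0-4:v0+5,u]; c=cross(a,115)
    if c: fence.append((u,v0-4+c[-1]))
for v in range(148,186):
    u0=int(P(31,0)[0]); c=cross(sat[v,u0-5:u0+6],30)
    if c: left.append((u0-5+c[0],v))
def line(pts,z):
    w=onz(d,pts,z)[:,:2]
    for _ in range(3):
        m=np.median(w,0);u,s_,vt=np.linalg.svd(w-w.mean(0)); r=(w-w.mean(0))@vt[1]; w=w[abs(r)<max(1.5,2*r.std())]
    return w.mean(0),vt[0],r.std(),len(w)
F=line(front,50);N=line(fence,62);L=line(left,50)
for n,l in (("front",F),("fence",N),("left",L)): print(n,l[0].round(1),l[1].round(4),np.degrees(np.arctan2(l[1][1],l[1][0])).round(2),l[2:])
ey=-F[1] if F[1][1]<0 else F[1]; e2=-N[1] if N[1][1]<0 else N[1]
ey=ey+e2; ey/=np.linalg.norm(ey); ex=np.array([ey[1],-ey[0]])
print("ex",ex,"yaw deg",np.degrees(np.arctan2(ex[1],ex[0])))
xf=F[0]@ex; xn=N[0]@ex; yl=L[0]@ey
print("fence-front (145):",xn-xf)
ox=((xf+95)+(xn-50))/2; oy=yl-333
o=ox*ex+oy*ey; print("origin",o)
yaw=np.arctan2(ex[1],ex[0]); np.save("press.npy",[*o,yaw])
B=np.array([ex,ey])
for p in ([559.4,228.5],[659.1,224.4],[649.,44.1],[549.6,49.5],[604.3,136.6],[607.4,140]): print("press frame",(B@(np.array(p)-o)).round(1))
# check against the side camera and foot / lever
s=pickle.load(open("side0.pkl","rb"))
T=lambda x,y,z:np.r_[o+x*ex+y*ey,z]
pts=np.array([T(-95,333,50),T(-95,-113,50),T(50,333,62),T(50,-90,62),T(-50+10,40,80),T(-40,-40,80),T(0,0,277),T(20-150*np.cos(.611),-52,200+150*np.sin(.611))])
for dd,n in ((d,"top"),(s,"side")):
    im=cv2.resize(dd["img"],None,fx=4,fy=4,interpolation=cv2.INTER_CUBIC)
    for q in proj(dd,pts): cv2.circle(im,tuple(int(v) for v in (q+.5)*4),5,(0,255,255),1)
    c=im[480:800,760:1360] if n=="top" else im[380:1100,620:1200]
    cv2.imwrite(f"pics/chk_{n}.png",c)
a,b=cv2.imread("pics/chk_top.png"),cv2.imread("pics/chk_side.png")
b=cv2.resize(b,None,fx=600/720,fy=600/720); b=b[:,:480]; a=cv2.resize(a,(320,171))
cv2.imwrite("pics/chk.png",np.hstack([b,np.vstack([a,np.zeros((429,320,3),np.uint8)])]))
E
```

```text
front [531.1  82.2] [-0.0052 -1.    ] -90.3 (np.float64(0.29785724376475), 91)
fence [674.2  99.9] [-0.0062 -1.    ] -90.35 (np.float64(0.36374004761260764), 86)
left [603.8 259.4] [-1.      0.0026] 179.85 (np.float64(0.11836600780261151), 38)
ex [ 0.99998373 -0.0057036 ] yaw deg -0.32679423753931847
fence-front (145): 142.9296869355884
origin [624.22488739 -73.71182883]
press frame [-66.5 301.8]
press frame [ 33.2 298.3]
press frame [ 24.1 118. ]
press frame [-75.3 122.8]
press frame [-21.1 210.2]
press frame [-18.  213.6]
```

View pics/chk.png

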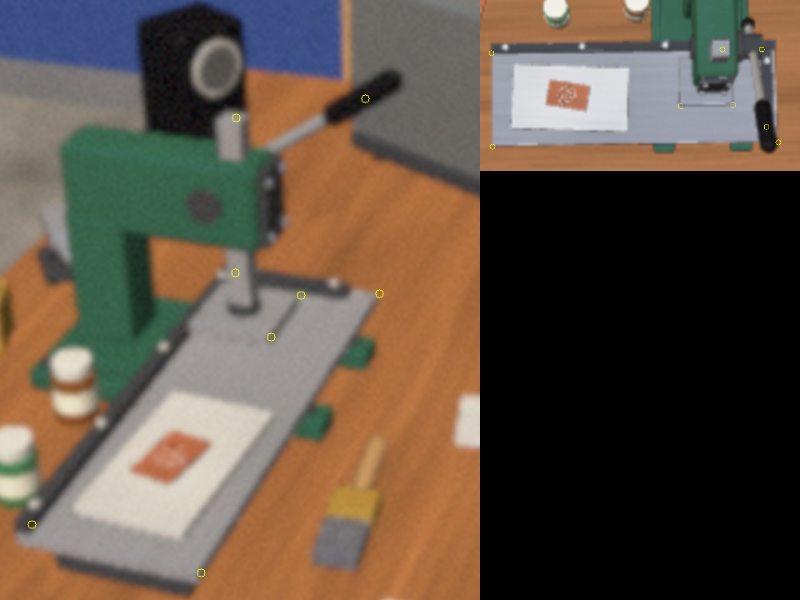

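The fitted frame agrees with both cameras to a few mm. In the press frame the plate's centre is at about (-21,210), turned about 2.5°. Starting with the push to the fence.

```bash
cat >> h.py <<'E'
import os
if os.path.exists("press.npy"):
    *_o,_yaw=np.load("press.npy")
    def W(x,y,z):
        c,s=np.cos(_yaw),np.sin(_yaw); return [_o[0]+c*x-s*y,_o[1]+s*x+c*y,z]
    def Pf(p):
        c,s=np.cos(_yaw),np.sin(_yaw); a,b=p[0]-_o[0],p[1]-_o[1]; return np.round([c*a+s*b,-s*a+c*b,p[2]],1)
    def st(tag=""): print(tag,"t",round(robot.current_t(),2),"tcp",Pf(robot.current_tcp_pos()),"F",np.round(robot.current_contact_force(),1))
E
python3 - <<'E'
from h import *
from h import _yaw
D=[np.pi,0,_yaw]
for p in ([90,-330,300],[370,130,300],W(-103,210,130)): print(robot.inverse_kinematics(p,D))
for y in (np.pi/2,-np.pi/2): print(y,robot.inverse_kinematics(W(-8,330,130),[np.pi,0,_yaw+y]))
robot.move_ptp([120,-330,300],D); st()
robot.move_ptp([370,130,300],D); st()
robot.move_ptp(W(-103,210,120),D); st()
robot.move_linear(W(-103,210,53.5),speed=80); st("down")
r=robot.move_linear(W(-50,210,53.5),speed=20,f_stop=8); st(f"push {r}")
im=cam("top")["img"]
cv2.imwrite("pics/p1.png",cv2.resize(im[110:210,170:360],None,fx=4,fy=4,interpolation=cv2.INTER_CUBIC))
E
```

```text
[-1.63442138 -0.18637026  1.80380098  0.          1.52416193 -0.05792142]
[ 5.14496645e-02 -8.42603865e-02  1.71913104e+00 -4.44089210e-16
  1.50672200e+00  1.62794963e+00]
[ 4.96043032e-02  3.17291750e-01  1.68434120e+00 -4.44089210e-16
  1.13995971e+00  1.62610427e+00]
1.5707963267948966 [ 2.26763822e-01  5.33188366e-01  1.34195614e+00 -4.44089210e-16
  1.26644815e+00  2.32467458e-01]
-1.5707963267948966 [ 0.22676382  0.53318837  1.34195614  0.          1.26644815 -2.9091252 ]
 t 0.97 tcp [-502.7 -260.   300. ] F [-0.6 -0.6 -0.6]
 t 2.87 tcp [-255.   201.6  299.8] F [-0.1 -0.1  0. ]
 t 3.8 tcp [-102.8  209.7  120.9] F [-0.5  0.1 -0. ]
down t 4.78 tcp [-102.5  210.1   54. ] F [-0.5 -0.6  0.6]
push True t 6.87 tcp [-57.2 210.1  52.8] F [-0.6 -0.3 -0. ]
```

View pics/p1.png

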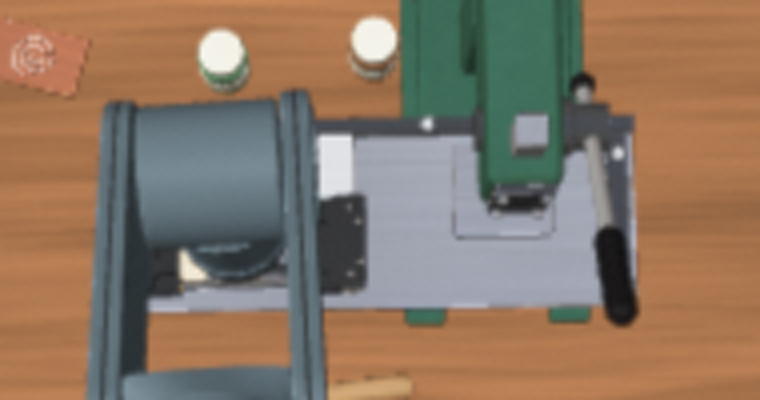

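The push stopped at x = -57.2, where a plate seated on the fence puts the finger centre (-57.5 expected). In the picture the plate's right end touches the fence at (335,135). Next is the push along the bed with two fingertips on the left end.

```bash
python3 - <<'E'
from h import *
from h import _yaw
D2=[np.pi,0,_yaw+np.pi/2]
robot.move_linear(W(-75,210,53.5),speed=60)
robot.move_linear(W(-90,225,120),speed=150)
robot.move_ptp(W(-8,330,110),D2)
robot.move_gripper(0.5); st("grip %.2f"%robot.current_gripper_width())
d=cam("top"); cv2.imwrite("pics/p2.png",cv2.resize(d["img"][110:210,170:360],None,fx=4,fy=4,interpolation=cv2.INTER_CUBIC))
robot.move_linear(W(-8,330,53.5),speed=80); st("down")
r=robot.move_linear(W(-8,292,53.5),speed=20,f_stop=15); st(f"contact {r}")
r=robot.move_linear(W(-7,150,53.5),speed=40,f_stop=15); st(f"push {r}")
E
```

```text
grip 0.50 t 10.14 tcp [ -8. 330. 110.] F [ 0.1 -0.2  0.5]
down t 11.05 tcp [ -7.6 330.1  53.8] F [-0.3 -0.1  0.2]
contact False t 13.1 tcp [ -8.  292.   53.5] F [-1.   2.7 -0.1]
push False t 16.8 tcp [ -7.9 150.   53.4] F [-4.3  3.9  1.4]
```

```bash
python3 - <<'E'
from h import *
r=robot.move_linear(W(-7,106,53.5),speed=30,f_stop=15); st(f"push {r}")
r=robot.move_linear(W(-7,90,53.5),speed=12,f_stop=12); st(f"seat {r}")
d=cam("top"); s=cam("side")
a=cv2.resize(d["img"][110:210,200:350],None,fx=4,fy=4,interpolation=cv2.INTER_CUBIC)
b=cv2.resize(s["img"][130:280,150:290],(373,400),interpolation=cv2.INTER_CUBIC)
cv2.imwrite("pics/p3.png",cv2.resize(np.hstack([a,b]),None,fx=.8,fy=.8))
E
```

```text
push False t 18.42 tcp [ -7.9 105.8  53.3] F [-2.4  4.2  1.3]
seat True t 19.16 tcp [ -8.3 101.4  53. ] F [0.2 1.2 0.7]
```

View pics/p3.png

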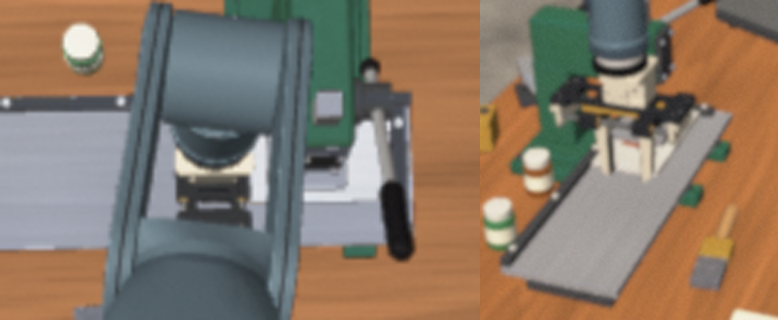

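Seating stopped at y = 101.4, where 97.5 was expected. That could be an error in my y origin or a jam, so I push once more a little harder, then back off and look.

```bash
python3 - <<'E'
from h import *
from h import _yaw
D2=[np.pi,0,_yaw+np.pi/2]
r=robot.move_linear(W(-8.5,94,53.5),speed=8,f_stop=20); st(f"seat {r}")
robot.move_linear(W(-8.5,125,53.5),speed=60)
robot.move_linear(W(-60,190,200),speed=200)
robot.move_ptp(W(-230,60,330),[np.pi,0,_yaw+np.pi/2]); st()
d=cam("top"); w=cam("wrist"); import pickle; pickle.dump((d,w),open("t1.pkl","wb"))
a=cv2.resize(d["img"][120:200,230:340],None,fx=5,fy=5,interpolation=cv2.INTER_CUBIC)
cv2.imwrite("pics/p4.png",a)
im=d["img"]
P=lambda *a: proj(d,np.array([W(*a)]))[0].round(2)
print("stop edge",P(0,-90,62),P(-60,-90,62),"left edge home",P(0,90,58),"front",P(-50,60,58))
E
```

```text
seat True t 20.12 tcp [ -9.7 101.4  52.2] F [0.2 1.1 0.8]
 t 22.64 tcp [-229.6   60.   329.2] F [ 0.6 -0.4  0.3]
stop edge [322.15 157.43] [322.71 175.34] left edge home [267.85 158.42] front [277.15 173.15]
```

View pics/p4.png

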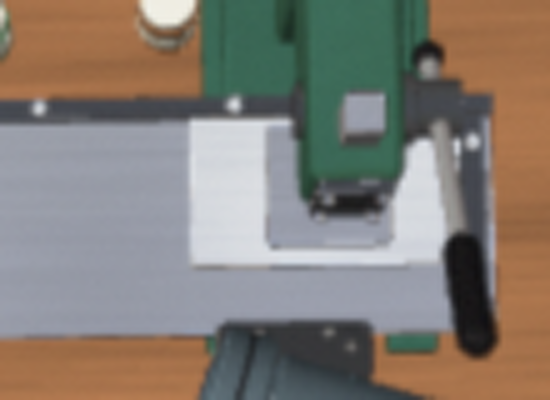

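The picture shows the plate's left edge at crop x≈190 (image 267.6, predicted home 267.85), its back edge at the fence and its front edge parallel to the bed. A sliver of plate right of the lever rod at (457,150) reaches the stop. I check this with subpixel numbers.

```bash
python3 - <<'E'
from h import *; import pickle
d,w=pickle.load(open("t1.pkl","rb")); g=d["img"].astype(float).mean(2)
def cross(a,thr):
    k=np.where((a[:-1]-thr)*(a[1:]-thr)<=0)[0]
    return [i+(thr-a[i])/(a[i+1]-a[i]) for i in k]
print("row155",g[155,262:274].round(),"row150 right",g[148:153,314:328].round().tolist(),"col275",g[166:178,275].round())
L=[];Fr=[]
for v in range(147,170):
    c=cross(g[v,262:273],192)
    if c: L.append((262+c[0],v))
for u in range(270,312):
    c=cross(g[167:179,u],192)
    if c: Fr.append((u,167+c[0]))
a=np.array([Pf(p) for p in onz(d,L,58)]);b=np.array([Pf(p) for p in onz(d,Fr,58)])
print("left edge y",np.median(a[:,1]),"slope deg",np.degrees(np.polyfit(a[:,0],a[:,1],1)[0]))
print("front edge x",np.median(b[:,0]),"slope deg",np.degrees(np.polyfit(b[:,1],b[:,0],1)[0]))
cv2.imwrite("pics/w1.png",w["img"])
E
```

```text
row155 [158. 159. 158. 159. 162. 175. 218. 217. 217. 216. 217. 218.] row150 right [[209.0, 205.0, 170.0, 153.0, 147.0, 134.0, 144.0, 197.0, 117.0, 159.0, 200.0, 182.0, 118.0, 150.0], [219.0, 216.0, 190.0, 154.0, 149.0, 135.0, 141.0, 203.0, 110.0, 130.0, 164.0, 137.0, 109.0, 149.0], [218.0, 218.0, 206.0, 156.0, 150.0, 138.0, 137.0, 189.0, 98.0, 81.0, 90.0, 85.0, 103.0, 148.0], [219.0, 219.0, 209.0, 157.0, 151.0, 141.0, 126.0, 141.0, 84.0, 73.0, 74.0, 76.0, 102.0, 149.0], [221.0, 220.0, 212.0, 166.0, 154.0, 144.0, 133.0, 147.0, 86.0, 74.0, 74.0, 77.0, 104.0, 151.0]] col275 [219. 216. 218. 218. 218. 216. 202. 148. 157. 161. 160. 160.]
left edge y 91.1 slope deg -0.3181282712473054
front edge x -39.05 slope deg -2.7973977748119854
```

View pics/w1.png

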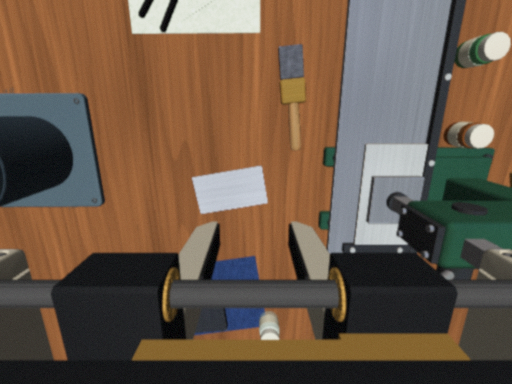

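The wrist view shows the plate's right end against the stop at (385,245), its back edge along the fence, and plate brightness running right up to the dark stop. The front-edge fit caught the foot's edge, so I redo it with the right crossing.

```bash
python3 - <<'E'
from h import *; import pickle
d,w=pickle.load(open("t1.pkl","rb")); g=d["img"].astype(float).mean(2)
def cross(a,thr):
    k=np.where((a[:-1]-thr)*(a[1:]-thr)<=0)[0]
    return [i+(thr-a[i])/(a[i+1]-a[i]) for i in k]
Fr=[];Bk=[]
for u in range(269,316):
    c=cross(g[171:177,u],188)
    if c: Fr.append((u,171+c[-1]))
for u in range(270,288):
    c=cross(g[139:149,u],150)
    if c: Bk.append((u,139+c[-1]))
b=np.array([Pf(p) for p in onz(d,Fr,58)]);k=np.array([Pf(p) for p in onz(d,Bk,60)])
print("front edge x",np.median(b[:,0]),"slope deg",np.degrees(np.polyfit(b[:,1],b[:,0],1)[0]), b[::6,:2].tolist())
print("back edge x",np.median(k[:,0]),g[139:149,278].round())
for v in (160,165,168,170): print(v,g[v,310:328].round())
# wrist view: corner crop
im=w["img"]; cv2.imwrite("pics/w2.png",cv2.resize(im[120:270,320:480],None,fx=4,fy=4,interpolation=cv2.INTER_CUBIC))
E
```

```text
front edge x -47.6 slope deg 0.6520501075280498 [[-46.3, 87.0], [-46.9, 67.1], [-47.6, 47.2], [-47.5, 27.3], [-47.9, 7.4], [-48.4, -12.5], [-48.7, -32.4], [-47.2, -52.3]]
back edge x 50.2 [ 98. 104. 110.  87. 122. 210. 215. 215. 216. 215.]
160 [219. 219. 219. 219. 219. 219. 218. 211. 172. 153. 147. 131. 100.  75.
  73.  72.  85. 127.]
165 [219. 218. 218. 218. 218. 217. 217. 216. 210. 171. 151. 134. 117.  86.
  73.  72.  83. 126.]
168 [213. 213. 212. 212. 212. 213. 212. 210. 187.  84.  28.  25.  22.  19.
  21.  37.  78. 128.]
170 [214. 213. 213. 213. 213. 213. 212. 200. 124.  45.  22.  22.  24.  22.
  20.  23.  59. 119.]
```

View pics/w2.png

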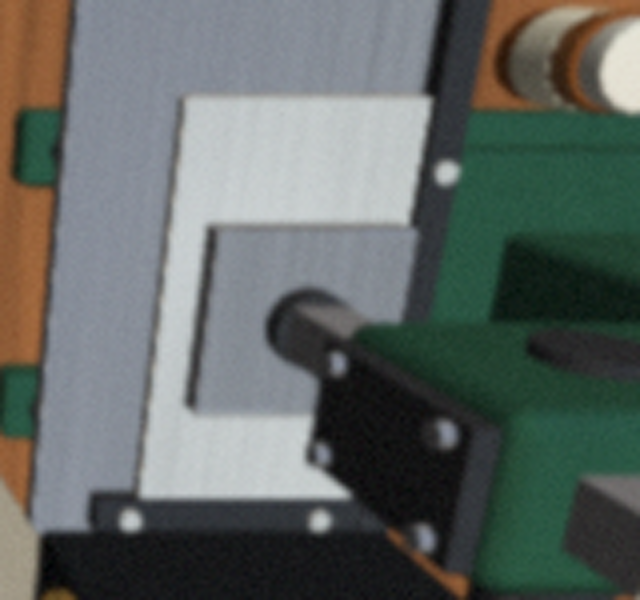

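The edge fits suggest the plate sits about 0.3–0.6° clockwise, so its right end may stand 1–2 mm off the fence. The wrist crop looks flush but can't resolve that. I press the front edge near mid-length with one fingertip, the gripper tilted 20° back from the head and the jaws open so the other finger passes the plate's left end.

```bash
python3 - <<'E'
from h import *
from h import _yaw
D3=[np.pi,-np.radians(20),_yaw]
print(R.from_euler('xyz',D3).as_matrix()[:,2], robot.inverse_kinematics(W(-76,60,54.3),D3))
robot.move_ptp(W(-130,60,150),D3)
robot.move_gripper(1.0); st("open")
robot.move_linear(W(-78,60,54.3),speed=100); st("down")
r=robot.move_linear(W(-45,60,54.3),speed=15,f_stop=12); st(f"push {r}")
robot.move_linear(W(-80,60,54.3),speed=60)
robot.move_linear(W(-160,60,150),speed=200)
robot.move_ptp(W(-260,20,330),[np.pi,0,_yaw+np.pi/2]); st()
d=cam("top"); w=cam("wrist"); s=cam("side"); import pickle; pickle.dump((d,w,s),open("t2.pkl","wb"))
g=d["img"].astype(float).mean(2)
def cross(a,thr):
    k=np.where((a[:-1]-thr)*(a[1:]-thr)<=0)[0]
    return [i+(thr-a[i])/(a[i+1]-a[i]) for i in k]
Fr=[(u,171+c[-1]) for u in range(269,312) if (c:=cross(g[171:177,u],188))]
L=[(262+c[0],v) for v in range(147,170) if (c:=cross(g[v,262:273],192))]
b=np.array([Pf(p) for p in onz(d,Fr,58)]);a=np.array([Pf(p) for p in onz(d,L,58)])
print("front x",np.median(b[:,0]),np.degrees(np.polyfit(b[:,1],b[:,0],1)[0]),b[::6,:2].tolist())
print("left y",np.median(a[:,1]),np.degrees(np.polyfit(a[:,0],a[:,1],1)[0]))
print(g[147:152,316:326].round())
im=w["img"]; cv2.imwrite("pics/w3.png",cv2.resize(im[100:280,300:500],None,fx=4,fy=3.3,interpolation=cv2.INTER_CUBIC))
E
```

```text
[ 0.34201458 -0.00195075 -0.93969262] [-0.29453376  0.26940139  2.06418698  0.21192199  0.48154237  1.11008779]
open t 24.94 tcp [-130.   60.  150.] F [0.5 0.1 0.5]
down t 26.18 tcp [-77.8  59.9  54.8] F [0.  0.5 0.2]
push True t 27.67 tcp [-56.   60.5  53.1] F [-1.3 -1.   2.4]
 t 30.37 tcp [-259.9   20.1  329. ] F [-1.1 -0.2  0.1]
front x -47.6 0.8334469693926181 [[-46.2, 87.0], [-47.1, 67.1], [-47.4, 47.2], [-47.5, 27.3], [-48.0, 7.4], [-48.2, -12.5], [-48.7, -32.4], [-46.8, -52.3]]
left y 91.1 -0.2897287746580367
[[122. 148. 143. 125.  98. 113.  88. 138. 193. 156.]
 [169. 153. 145. 134. 144. 197. 117. 158. 199. 182.]
 [190. 154. 147. 135. 141. 203. 110. 129. 163. 137.]
 [206. 155. 149. 138. 137. 189.  98.  82.  90.  85.]
 [210. 156. 150. 140. 127. 141.  85.  73.  73.  76.]]
```

View pics/w3.png

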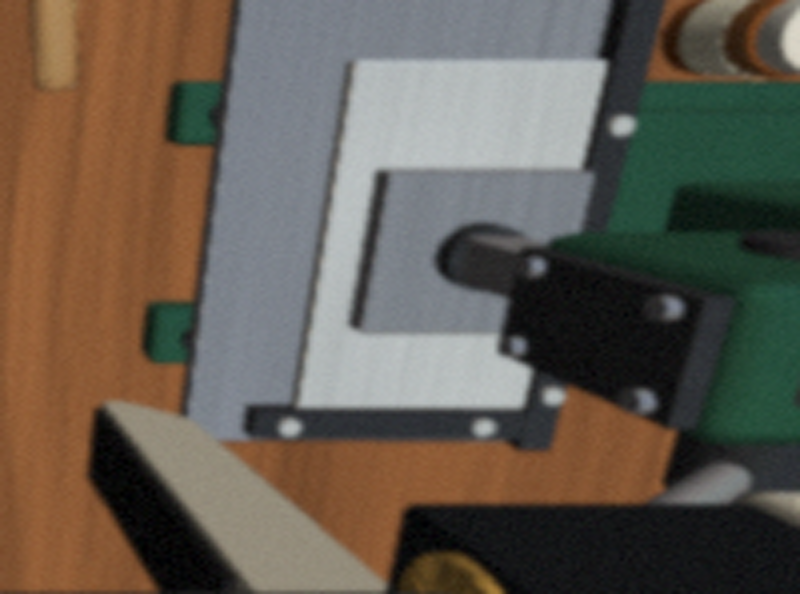

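Nothing moved under the 12 N press: the front edge is at -47.6 and the left edge at 91.1, both as before. So the plate was already seated, and the slope is probably lens or edge bias. The wrist view shows the plate's back-right corner tight in the fence/stop corner at (530,403). Now the lever.

```bash
cat > lev.py <<'E'
from h import *
from h import _yaw
D=[np.pi,0,_yaw]
def L(th,up=0):
    f=np.radians(35)-th
    return W(20-150*np.cos(f)+11*np.sin(f)+9.5,-52,200+150*np.sin(f)+11*np.cos(f)+up)
E
python3 - <<'E'
from lev import *
robot.move_gripper(0.0)
robot.move_ptp(W(-200,-40,390),D)
robot.move_ptp(L(0,50),D); st("above")
robot.move_linear(L(0,8),speed=100); st("near")
print(robot.move_linear(L(0.2),speed=50,f_stop=20)); st(".2")
print(robot.move_linear(L(0.42),speed=50,f_stop=20)); st(".42")
r=robot.move_linear(L(0.58),speed=10,f_stop=8.5); st(f"press {r}")
E
```

```text
above t 33.88 tcp [-87.3 -51.7 344.3] F [ 1.  -1.1  0.5]
near t 34.44 tcp [-87.2 -52.1 304.2] F [ 0.3  1.1 -0.4]
False
.2 t 35.33 tcp [-103.5  -51.9  270. ] F [ 0.3 -0.2 -0.5]
False
.42 t 36.14 tcp [-115.8  -52.   239.2] F [-0.2  0.5 -0.9]
press True t 37.6 tcp [-118.4  -52.   225.3] F [-0.4  0.6  5.3]
```

```bash
python3 - <<'E'
from lev import *
r=robot.move_linear(L(0.58),speed=6,f_stop=7); st(f"press2 {r}")
robot.sleep(0.3); st("hold")
p=robot.current_tcp_pos()
robot.move_linear([p[0],p[1],p[2]+110],speed=120); st("off")
robot.move_ptp(W(-260,40,380),D); st("clear")
import pickle
d=cam("top");s=cam("side"); pickle.dump((d,s),open("t3.pkl","wb"))
a=cv2.resize(s["img"][100:250,150:300],(600,600),interpolation=cv2.INTER_CUBIC)
b=cv2.resize(d["img"][120:220,225:345],(200,167),interpolation=cv2.INTER_CUBIC)
cv2.imwrite("pics/p5.png",np.hstack([a,np.vstack([b,np.zeros((433,200,3),np.uint8)])]))
for th in (0.45,0.5,0.52,0.6):
    f=np.radians(35)-th; e=[W(20-r*np.cos(f),-52,200+r*np.sin(f)) for r in (107,150,193)]
    print(th,"side crop",((proj(s,e)-[150,100]+.5)*4).round(0).tolist())
E
```

```text
press2 True t 38.2 tcp [-118.5  -52.   224.7] F [-1.7  0.9  5.6]
hold t 38.5 tcp [-118.4  -52.   224.8] F [-1.1  0.5  6.5]
off t 39.58 tcp [-118.8  -51.8  333.8] F [ 0.1 -0.  -1.1]
clear t 40.31 tcp [-259.4   39.6  379.7] F [ 0.7 -0.1  0.4]
0.45 side crop [[438.0, 180.0], [491.0, 178.0], [545.0, 177.0]]
0.5 side crop [[439.0, 186.0], [492.0, 187.0], [547.0, 189.0]]
0.52 side crop [[439.0, 189.0], [493.0, 191.0], [547.0, 194.0]]
0.6 side crop [[440.0, 199.0], [493.0, 205.0], [548.0, 212.0]]
```

View pics/p5.png

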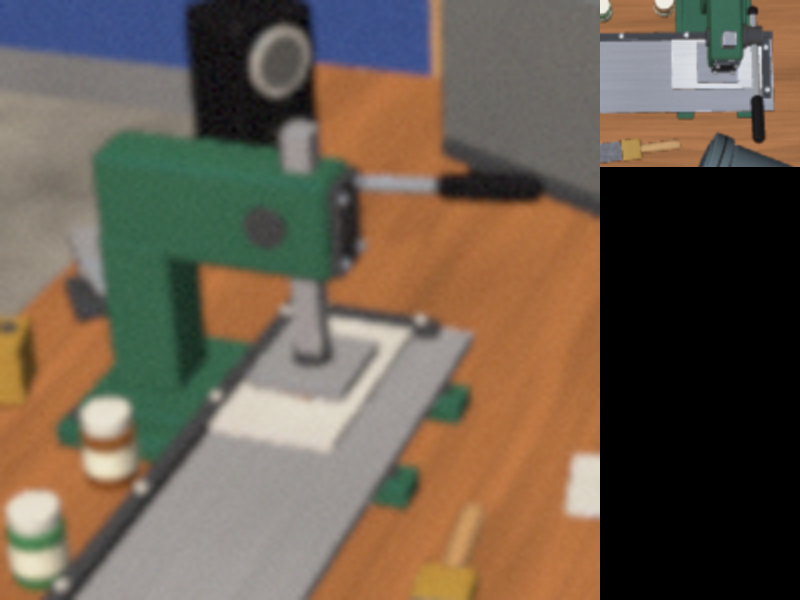

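The lever is near level at about 0.50–0.52, with the grip at (490,187) in the crop. The foot is down on the plaque, and the plate still sits against the fence and in the stop corner. The held force was only about 6 N, so I press once more to about 11 N before leaving.

```bash
python3 - <<'E'
from lev import *
robot.move_ptp(L(0.5,60),D)
robot.move_linear(L(0.5,4),speed=100); st("near")
r=robot.move_linear(L(0.58),speed=10,f_stop=11.5); st(f"press3 {r}")
p=robot.current_tcp_pos()
robot.move_linear([p[0],p[1],p[2]-0.6],speed=3,f_stop=7); robot.sleep(.2); st("hold")
p=robot.current_tcp_pos()
robot.move_linear([p[0],p[1],p[2]+110],speed=120)
robot.move_ptp(W(-260,40,380),D); st("clear")
import pickle
d=cam("top");s=cam("side"); d0,s0=pickle.load(open("t3.pkl","rb"))
# bystander/plate change check vs first pictures
top0=pickle.load(open("top0.pkl","rb"))["img"]; side0=pickle.load(open("side0.pkl","rb"))["img"]
def diff(a,b): 
    m=(cv2.absdiff(cv2.GaussianBlur(a,(3,3),0),cv2.GaussianBlur(b,(3,3),0)).max(2)>45).astype(np.uint8)
    n,_,s_,_=cv2.connectedComponentsWithStats(m); return [r[:5].tolist() for r in s_[1:] if r[4]>12]
print("top diff",diff(d["img"],top0)); print("side diff",diff(s["img"],side0))
print("since lever down: top",diff(d["img"],d0["img"]),"side",diff(s["img"],s0["img"]))
g=d["img"].astype(float).mean(2)
L_=[]
for v in range(147,170):
    a=g[v,262:273]; k=np.where((a[:-1]-192)*(a[1:]-192)<=0)[0]
    if len(k): L_.append((262+k[0]+(192-a[k[0]])/(a[k[0]+1]-a[k[0]]),v))
q=np.array([Pf(p) for p in onz(d,L_,58)]); print("left edge y",np.median(q[:,1]))
E
```

```text
near t 41.91 tcp [-118.1  -52.   232.5] F [0.4 0.2 0.3]
press3 True t 42.83 tcp [-119.1  -52.1  224.7] F [-1.3 -0.3  7. ]
hold t 43.35 tcp [-119.  -52.  225.] F [-2.7  1.   6.4]
clear t 45.16 tcp [-259.4   39.6  379.7] F [ 0.9 -0.4 -0.4]
top diff [[313, 123, 7, 11, 46], [269, 144, 46, 28, 520], [320, 148, 2, 11, 20], [205, 151, 54, 30, 1456], [315, 166, 15, 40, 363], [249, 199, 263, 185, 20199], [343, 247, 12, 18, 133], [358, 251, 13, 31, 91], [349, 254, 14, 30, 112], [248, 308, 8, 9, 50], [172, 315, 89, 69, 3600], [249, 328, 80, 56, 2040], [296, 337, 5, 13, 32], [259, 363, 6, 8, 21]]
side diff [[293, 0, 7, 12, 47], [296, 0, 34, 49, 568], [362, 0, 15, 36, 343], [378, 0, 17, 31, 336], [390, 0, 122, 165, 12914], [462, 3, 4, 7, 16], [503, 5, 9, 12, 67], [344, 29, 92, 179, 6213], [359, 31, 7, 5, 33], [287, 53, 46, 30, 598], [287, 79, 30, 31, 456], [236, 117, 39, 23, 237], [220, 128, 9, 4, 18], [241, 142, 44, 9, 250], [470, 174, 21, 44, 576], [455, 177, 8, 6, 34], [202, 179, 51, 33, 467], [373, 206, 50, 51, 1446], [179, 214, 56, 41, 1140], [402, 241, 6, 5, 14]]
since lever down: top [] side []
left edge y 91.1
```

```bash
python3 -c "
from h import *
print(robot.hand_in()); st()"
```

```text
the job is handed in; nothing more can be done
None
the job is handed in; nothing more can be done
```

I pushed the plate home against the fence and end stop, pressed the lever until the foot bore on the plaque, retracted clear and handed in at about 45 s of the 61 s.

**What I did**
- I pushed the plate back to the fence with two open fingertips, then along the bed under the foot to the end stop.
- I then pressed its front edge again with 12 N, and it did not move.
- I pushed the lever down to about 0.52 rad, pressing it three times. The stops were set at about 8.5 to 12 N.

**Checks that agreed**
- The plate's left edge was at the same place (y 91.1, where 90 is home, with a 1–2 mm calibration error) after seating, after the 12 N press and after the lever work.
- The wrist view showed the plate's corner tight between fence and stop.
- After letting go, the lever stayed down. Comparing pictures across the last press showed no change. I saw no sign that the jars, mallet or brush had moved; the comparison with the start pictures changed too much around the arm to check the bench block.

**Checks that disagreed or stayed open**
- The pushing finger stopped at y 101.4 where I expected 97.5. The fingertips seem to be about 20 mm wide rather than 15.
- The fitted plate edges showed a slope of 0.3–0.8°, and it did not change under the 12 N press. I took it as camera or edge bias.
- With the arm holding still after each press, the force read only 6–7 N. The lever's friction should hold it where it was pushed deepest.
- The plaque is hidden under the foot, so I could not see whether it slipped on the plate. The pushes were slow, at mean speeds of 8 to 40 mm/s.

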